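Draw the trier from the sample roaster and lay it on its rest

TASK

Two rods are pushed into the two square tubes at the front of the small table-top coffee roaster. Draw the trier, the long one with the squared wooden handle, straight out of its tube and lay it on the wooden rest so that its steel shaft lies in both notches with the handle overhanging one end (either end will do). Leave the other rod, the temperature probe with the short round wooden cap, in its tube.

Things in the scene. Friction and masses are not known exactly. Their poses are not given: they have to be found in the camera images.
- trier: (mm) Trier (sampling rod), loose, ~110 g, lying in one tube: round steel shaft, diameter 14, 190 long, then a squared wooden handle 26 x 26 x 90. y axis along the shaft to the handle, z up. Origin on the axis: tip at y = -110, handle from y = +80 to +170, balance point near +16. About 160 of the shaft is in the tube, 30 of it and the handle outside; it slides easily.
- cradle: (mm) Rest, fixed: light wooden board 80 (x) x 140 (y) x 12 with two notched uprights, 10 thick, at y = -45 and +45. Notches open upward, 36 wide, centred on x = 0; flat floor 50, cheek tops 72 above the table. Origin: centre of underside; y runs through both notches, z up. A trier lying in them has its axis at 57 and is well placed with its origin above the rest's origin, y axes parallel or opposite.
- roaster: (mm) Small roaster, fixed: dark steel housing 300 (x) x 260 (y) x 170 high, drum and funnel on top (to 350). Origin: centre of underside; y out of the front (face at +130), z up. Two square steel tubes, outside 32, bore 24, at x = -60 and +60, axes level along y 120 above the table, mouths at y = +220: one holds the trier, one the probe, which varies. A rod lying in a tube has its axis at 115.
- probe: (mm) Temperature probe, loose, ~100 g, to be left in its tube: round steel shaft, diameter 14, with a short round wooden cap, diameter 38, 22 long. y axis along the shaft to the cap; origin on the axis, tip at y = -100, cap from y = +60 to +82.

How it is judged:
By the outcome, as a careful person would: the job done as asked, in the order asked, and still so for the second after the job is handed in, with the robot touching nothing.
It also fails if it takes over 42 s, if anything falls off the work surface, if the arm or the gripper's body presses on something with over 40 N, if the wrist force passes 120 N, or if a joint passes its speed limit or range.

ROBOT

A 6-joint arm with a two-finger parallel gripper is mounted at the origin on the work surface. World frame = base frame: x ahead of the robot, y to its left, z up, the work surface at z = 0. Lengths are in m, angles in rad, forces in N, time in s.
With the tool pointing down it reaches from about 0.375 to 0.9 m from the base axis. Payload 3.1 kg.
Tool frame: the origin (TCP) lies at the very end of the fingers, on their centre line; the grasp point (between the pads) lies 19 mm behind it; z points along the fingers, y is the direction in which the jaws open and shut (so a half turn about z gives the same grasp; the last joint's range is limited). The gripper opens to 85 mm and grips with 20 to 120 N. Pads are 22 mm wide; open, the fingers measure 114 mm over their backs; the gripper's body (76 mm by 85 mm) begins 54 mm behind the grasp point. The pads swing forward as they close: fully open they stand 13 mm farther back than shut.
Start: joints at [-0.178, 0.527, 1.433, -0, 1.181, -0.178], TCP at [0.625, 0, 0.231] pointing down, gripper open.
Joint ranges: [-3.08, 3.08], [-0.75, 2.2], [0.22, 2.44], [-1.43, 4.57], [0, 2.65], [-2.85, 2.85]. Speed limits (rad/s): [2.79, 2.79, 3.14, 3.14, 3.14, 3.14].

INTERFACE

Orientations are given as a unit quaternion [w, x, y, z].
In Python, from station import ctrl gives the robot as it stands. The module is installed in compiled form; this text tells all that it offers.
- The arm moves only by the tool send_rows, never from a script. Its argument "increments" is one flat list of numbers, 7 for each row, row after row: the turn, a rotation vector about the tool's x, y, z in units of 2 rad (1.0 is 2 rad), then the shift along the tool's x, y, z in units of 500 mm (1.0 is 500 mm), then the opening in per cent of the stroke, from 0 (shut) to 100 (fully open). In form: [rx, ry, rz, tx, ty, tz, gripper, rx, ry, rz, tx, ty, tz, gripper, ...]. A call has 1 to 5 rows; each row is the pose to reach, as a shift and turn from the pose commanded when the call began, along the tool's axes at that moment; what a row does not reach only later rows make up. A row lasts 1/10 s, in which the tool goes at most 50 mm and 8.59 degrees, less where a joint would pass 70% of its speed; a pose out of reach is approached as far as the arm can. A call with a number of a shift or a turn outside -1 to 1 is refused whole. A call with a gripper value outside its range is refused whole. The fingers move at their own pace and stop on an object; "newtons" is the grip in N (left out, the last holds). Time passes only in rows, so rows that repeat a pose let the fingers close. It gives the time, the measured TCP pose, the force and the opening at its end, in the units of the state.
- ctrl.observe(): the state, without advancing time (a new reading comes with each control period).
- ctrl.read_camera(name): name is "scene" or "side" or "wrist"; returns the picture (384x512x3 uint8, red, green, blue); there is no depth.
- ctrl.calibration(name): a dict with "fx", "fy", "cx", "cy" (pixels), "world_from_camera" (4x4, takes a point from camera to world coordinates). Camera axes: x right, y up, looking along -z (the intrinsics and any distortion apply to the point x, -y, -z); pixel columns grow to the right and rows downward; lengths in m; the calibration is good to about 2 mm. A picture is of the moment at which its call begins: read the wrist's pose just before it. calibration takes no time and is no camera call; for the wrist camera it gives the pose at the moment of the call.
- ctrl.hand_in(): hands the job in, once; it reports no verdict.
The state is a dict: "time_s": time; "joints": joint angles; "qvel": joint speeds; "joint_torque": joint torques, N m; "position": TCP position; "ee_rot": TCP orientation; "force": force on the tool from outside, world axes, zero at the start; "moment": the same for the moment, N m; "width": opening from 0.0 (shut) to 1.0 (fully open).
Only numpy, scipy, OpenCV 4.12 (cv2) and the standard library are available. Lean on these libraries where they do the work, as an engineer would, in place of code of your own. Each camera call takes 0.05 s, during which the arm holds its last target.

## Working session

There is one attempt and no reset: what is moved stays moved. The work goes in short steps, Python scripts to look and compute and a tool call to move; the robot and the scene stay as the last step left them, time stands still between calls to the robot, and variables do not carry over. Pictures are saved under pics/ and viewed, and the job is handed in when it is done.

Besides the shell and the picture viewer there is one more tool, called after "Call:" by a JSON object that holds its "method" and its "body". send_rows: Moves the arm, as the interface text tells. Shifts and turns lie within -1 to 1; 1 stands for 500 mm of shift or 2 rad of turn. Its arguments: {"type":"object","properties":{"increments":{"type":"array"},"newtons":{"type":"number"}},"required":["increments"]}

```bash
mkdir -p pics
cat > h.py <<'E'
import numpy as np, cv2
from station import ctrl
def snap(n,f):
    im=ctrl.read_camera(n); cv2.imwrite('pics/'+f,im[:,:,::-1]); return im
E
python3 - <<'E'
from h import *
np.set_printoptions(precision=4,suppress=True)
print(ctrl.observe())
for n in ['scene','side','wrist']:
    c=ctrl.calibration(n); print(n,c); np.save(n+'0.npy',c['world_from_camera'])
    snap(n,n+'0.png')
E
```

```text
{'time_s': 0.0, 'joints': array([-0.1785,  0.5285,  1.4339,  0.    ,  1.1814, -0.1785]), 'qvel': array([-0.0004,  0.0005, -0.0004,  0.002 , -0.0022,  0.0028]), 'joint_torque': array([  0.0003, -44.2344, -17.8025,  -0.0002,   0.0084,   0.    ]), 'position': array([0.6243, 0.0002, 0.2303]), 'ee_rot': array([-0.0009,  0.7071,  0.7071, -0.0006]), 'force': array([-0.8609,  0.3421, -0.5081]), 'moment': array([ 0.0291, -0.0238, -0.0471]), 'width': 1.0009484045365475}
scene {'fx': 387.39537939805325, 'fy': 387.39537939805325, 'cx': 252.6185078989732, 'cy': 186.67703015160518, 'world_from_camera': array([[ 0.5081,  0.8148, -0.2792,  0.3265],
       [-0.8613,  0.4825, -0.1591, -0.2097],
       [ 0.0051,  0.3214,  0.9469,  0.8676],
       [ 0.    ,  0.    ,  0.    ,  1.    ]])}
side {'fx': 380.32794747919706, 'fy': 380.32794747919706, 'cx': 257.055106653248, 'cy': 183.8726261025113, 'world_from_camera': array([[ 0.9958,  0.0896, -0.0201,  0.5364],
       [-0.0916,  0.952 , -0.2921, -0.348 ],
       [-0.007 ,  0.2927,  0.9562,  0.9572],
       [ 0.    ,  0.    ,  0.    ,  1.    ]])}
wrist {'fx': 284.3373280208383, 'fy': 284.3373280208383, 'cx': 257.6464439453562, 'cy': 192.99010717419733, 'world_from_camera': array([[ 1.    , -0.0012,  0.0024,  0.6249],
       [ 0.0003,  0.945 ,  0.3271,  0.0836],
       [-0.0026, -0.3271,  0.945 ,  0.3738],
       [ 0.    ,  0.    ,  0.    ,  1.    ]])}
```

View pics/scene0.png

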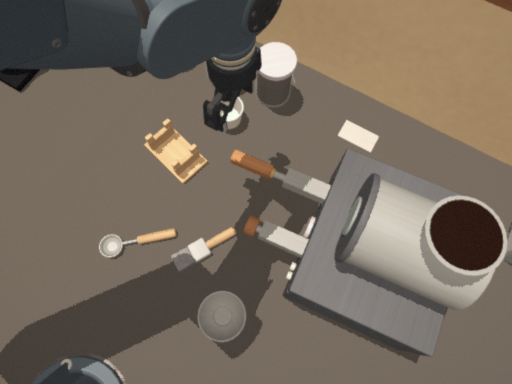

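View pics/side0.png

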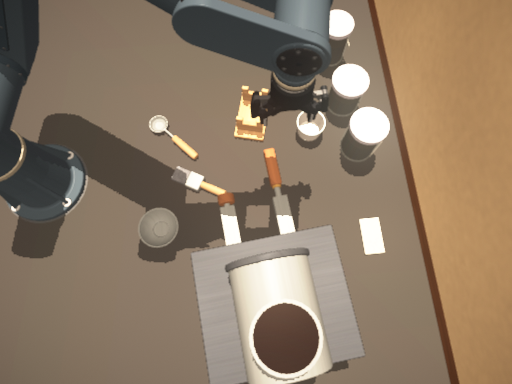

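View pics/wrist0.png

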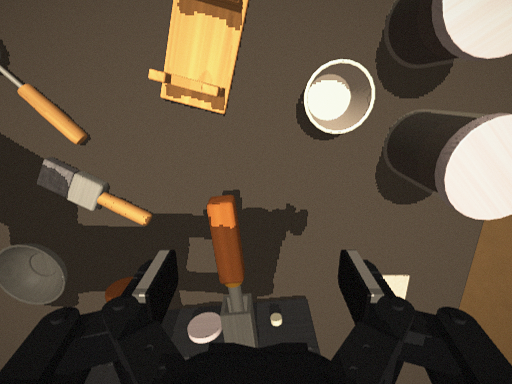

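The scene picture shows the trier handle at about (233,157)–(273,173), the probe cap at (252,227) and the rest at (176,152). In the side picture the handle runs (270,152)–(277,188) and the rest is at (252,115). The wrist picture shows the handle at (222,198)–(232,285) and part of the rest near (205,50). Next I'll enlarge these.

Run:
```python
import cv2
def crop(f,x0,y0,x1,y1,s,o):
    im=cv2.imread('pics/'+f)[y0:y1,x0:x1]; cv2.imwrite('pics/'+o,cv2.resize(im,None,fx=s,fy=s,interpolation=cv2.INTER_CUBIC))
crop('scene0.png',140,110,340,260,4,'sc1.png')
crop('side0.png',200,70,340,250,3.3,'si1.png')
```

```text
(no output)
```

View pics/sc1.png

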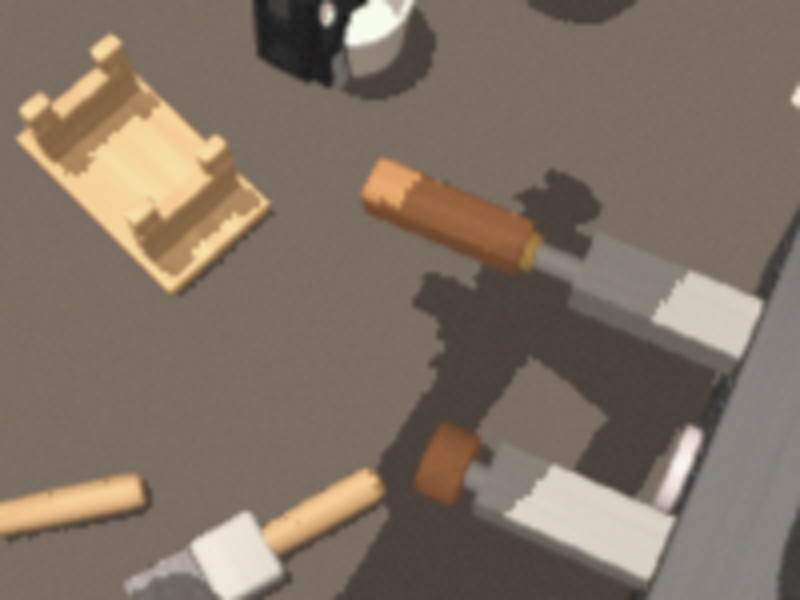

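View pics/si1.png

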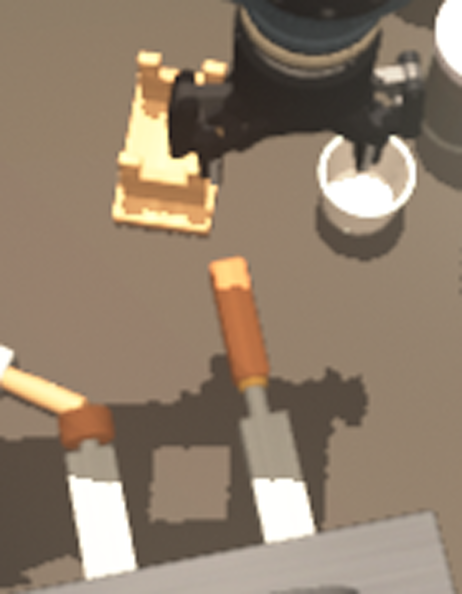

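```bash
cat >> h.py <<'E'
from scipy.optimize import least_squares
C={n:ctrl.calibration(n) for n in ['scene','side','wrist']}
def proj(n,P,T=None):
    c=C[n]; T=c['world_from_camera'] if T is None else T
    p=(np.atleast_2d(P)-T[:3,3])@T[:3,:3]
    return np.c_[c['cx']+c['fx']*p[:,0]/-p[:,2], c['cy']-c['fy']*p[:,1]/-p[:,2]]
def pose(q,L):
    x,y,z,a=q[:4]; L=np.atleast_2d(L); c,s=np.cos(a),np.sin(a)
    return np.c_[x+c*L[:,0]-s*L[:,1], y+s*L[:,0]+c*L[:,1], z+L[:,2]]
def scr(u,v): return (140+u/4,110+v/4)
def sir(u,v): return (200+u/3.3,70+v/3.3)
E
python3 - <<'E'
from h import *
np.set_printoptions(precision=4,suppress=True)
# cradle: (cam,pix,local)
def fit(obs,q0,f=lambda q,L:L):
    def r(q): return np.concatenate([ (proj(n,pose(q,f(q,np.array(L,float))))[0]-p) for n,p,L in obs])
    s=least_squares(r,q0,loss='soft_l1'); print(s.x); print(s.fun.reshape(-1,2)); return s.x
cr=[('scene',scr(270,205),(.04,-.07,.012)),('scene',scr(173,285),(-.04,-.07,.012)),('scene',scr(18,136),(-.04,.07,.012)),
('side',sir(212,225),(.04,-.07,.012)),('side',sir(115,210),(-.04,-.07,.012)),('wrist',(226,112),(.04,-.07,.006)),('wrist',(162,98),(-.04,-.07,.006)),
('scene',scr(110,43),(1,.045,.072)),('scene',scr(37,105),(-1,.045,.072)),('scene',scr(214,148),(1,-.045,.072)),('scene',scr(146,217),(-1,-.045,.072)),
('side',sir(150,58),(-1,.045,.072)),('side',sir(215,67),(1,.045,.072)),('side',sir(130,160),(-1,-.045,.072))]
def f(q,L):
    L=L.copy()
    if abs(L[0])==1: L[0]*=q[4]
    return L
qc=fit(cr,[.55,.15,0,-.2,.028],f)
# roaster: mouths' top corners. Front +y. x right when looking from... 
ro=[]
for s,(a,b,c,d) in {1:((505,443),(478,490),(68,480),(110,470)),-1:((597,233),(573,283),(243,418),(290,412))}.items():pass
E
```

```text
[ 0.5623  0.1391 -0.0023 -0.2417  0.0268]
[[ 0.4592 -1.8412]
 [-0.0569  0.637 ]
 [-0.257  -0.2434]
 [-0.936   2.4174]
 [-0.7562  2.9736]
 [ 0.0314  1.1339]
 [ 0.5788 -0.9782]
 [-0.7814  0.0102]
 [-0.2505 -0.4872]
 [-0.2051 -1.2494]
 [-0.9485 -2.7867]
 [-0.6597  0.7984]
 [-0.2863  0.6779]
 [-0.1445  0.3991]]
```

Run:
```python
import cv2
def crop(f,x0,y0,x1,y1,s,o):
    im=cv2.imread('pics/'+f)[y0:y1,x0:x1]; cv2.imwrite('pics/'+o,cv2.resize(im,None,fx=s,fy=s,interpolation=cv2.INTER_CUBIC))
crop('scene0.png',225,145,325,215,8,'sc2.png')
crop('side0.png',210,140,310,240,6,'si2.png')
```

```text
(no output)
```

View pics/sc2.png

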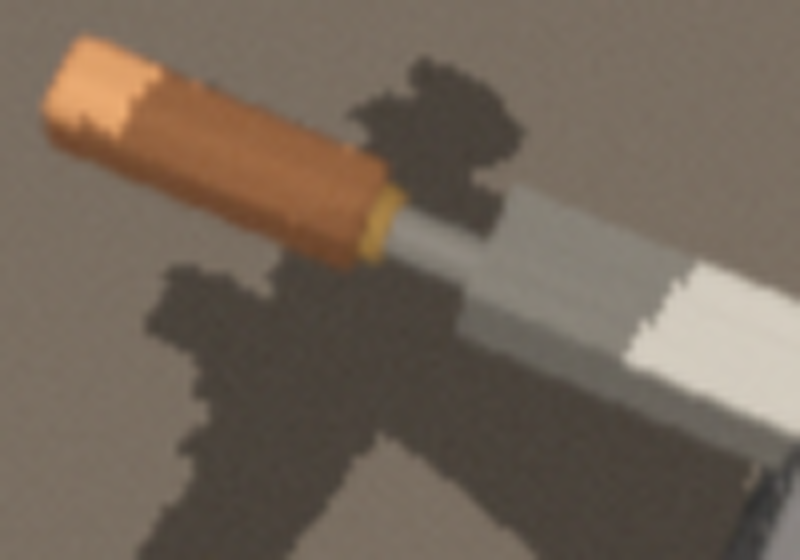

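View pics/si2.png

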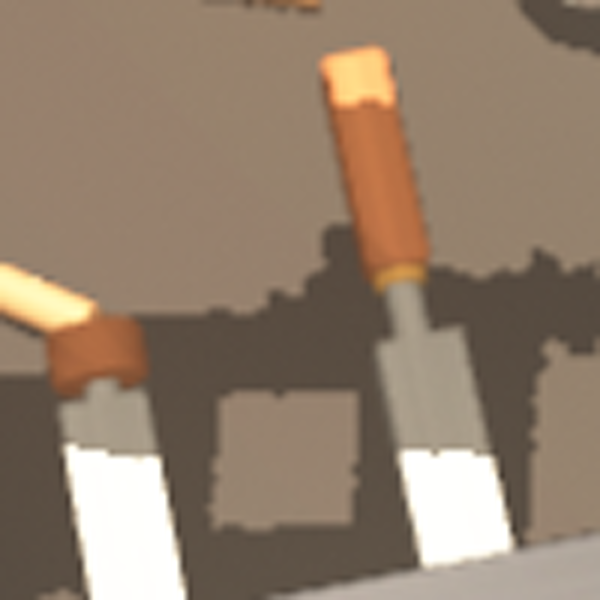

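Run:
```python
from h import *
np.set_printoptions(precision=4,suppress=True)
def fit(obs,q0):
    def r(q): return np.concatenate([ (proj(n,pose(q,np.array(L,float)))[0]-p) for n,p,L in obs])
    s=least_squares(r,q0,loss='soft_l1'); print(s.x); print(s.fun.reshape(-1,2)); return s.x
A=lambda u,v:('scene',(225+u/8,145+v/8)); B=lambda u,v:('side',(210+u/6,140+v/6)); W=lambda u,v:('wrist',(u,v))
h=.013
tr=[(*A(85,37),(h,.17,h)),(*A(45,108),(-h,.17,h)),(*A(390,165),(h,.08,h)),(*A(347,250),(-h,.08,h)),
(*B(322,62),(-h,.17,h)),(*B(385,48),(h,.17,h)),(*B(428,256),(h,.08,h)),(*B(366,276),(-h,.08,h))]
t=fit(tr,[.6,-.1,.115,0])
m=[(*A(510,187),(.016,0,.016)),(*A(463,303),(-.016,0,.016)),(*B(465,328),(.016,0,.016)),(*B(377,345),(-.016,0,.016)),
(*B(510,550),(.016,-.09,.016)),(*B(422,567),(-.016,-.09,.016))]
fit(m,[.6,-.1,.12,0])
print('wrist proj handle',proj('wrist',pose(t,[(h,.17,h),(-h,.17,h),(h,.08,h),(-h,.08,h)])))
print('tip dist', pose(t,[(0,.125,0),(0,.17,0),(0,0.05,0)]))
```

```text
[ 0.6044 -0.1785  0.1039  0.0859]
[[-0.5513 -1.3179]
 [-1.0738  0.0259]
 [-0.0273 -0.1659]
 [ 0.1081 -0.2549]
 [-0.1862  0.1704]
 [ 0.0701  0.677 ]
 [ 0.3012  1.6398]
 [-0.4313  0.2352]]
[ 0.6023 -0.1277  0.1086  0.0925]
[[-0.8894 -0.7169]
 [-1.2944 -1.9943]
 [-0.9008  0.3678]
 [-0.077   0.0582]
 [ 0.013   2.1614]
 [ 0.4207  2.0004]]
wrist proj handle [[235.1705 195.5342]
 [208.3193 197.6884]
 [244.59   275.0241]
 [220.3126 276.7639]]
tip dist [[ 0.5937 -0.0539  0.1039]
 [ 0.5898 -0.0091  0.1039]
 [ 0.6001 -0.1286  0.1039]]
```

Run:
```python
import cv2
def crop(f,x0,y0,x1,y1,s,o):
    im=cv2.imread('pics/'+f)[y0:y1,x0:x1]; cv2.imwrite('pics/'+o,cv2.resize(im,None,fx=s,fy=s,interpolation=cv2.INTER_CUBIC))
crop('wrist0.png',150,185,290,350,3.5,'w1.png')
crop('wrist0.png',140,0,260,120,5,'w2.png')
```

```text
(no output)
```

View pics/w1.png

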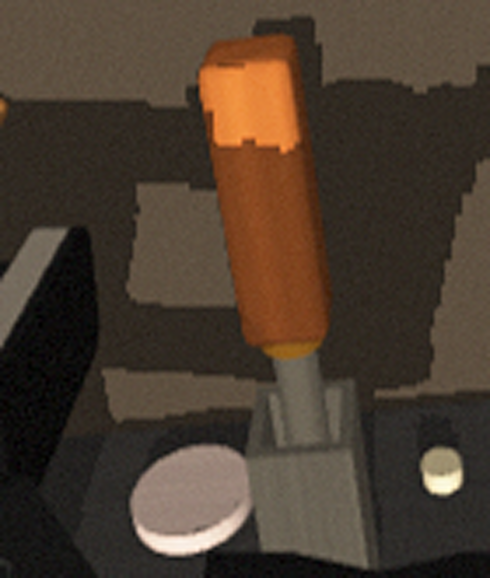

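View pics/w2.png

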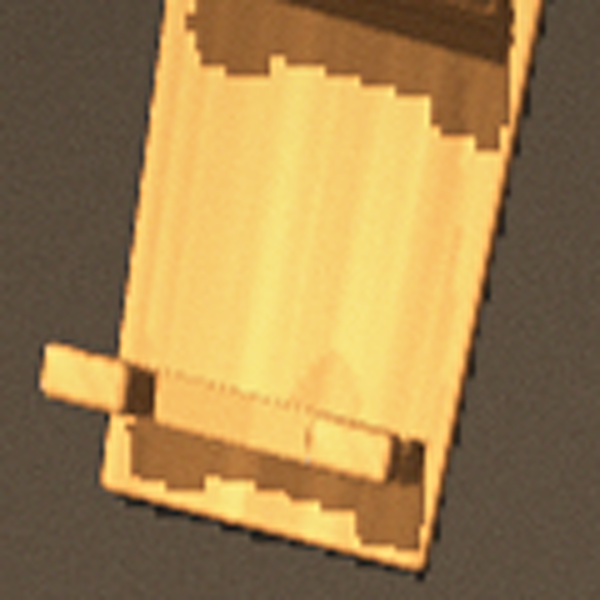

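```bash
cat > fit.py <<'E'
from h import *
np.set_printoptions(precision=4,suppress=True)
def fit(obs,q0,f=lambda q,L:L,zf=None,v=0):
    def full(q): return q if zf is None else np.r_[q[:2],zf,q[2:]]
    def r(q):
        q=full(q); return np.concatenate([ (proj(n,pose(q,f(q,np.array(L,float))))[0]-p) for n,p,L in obs])
    q0=np.array(q0,float); q0=q0 if zf is None else np.delete(q0,2)
    s=least_squares(r,q0,loss='soft_l1'); print(full(s.x),'cost',s.cost)
    if v: print(s.fun.reshape(-1,2)); 
    return full(s.x)
A=lambda u,v:('scene',(225+u/8,145+v/8)); B=lambda u,v:('side',(210+u/6,140+v/6)); W=lambda u,v:('wrist',(150+u/3.5,185+v/3.5)); W2=lambda u,v:('wrist',(140+u/5,v/5))
h=.013
tr=[(*A(85,37),(h,.17,h)),(*A(45,108),(-h,.17,h)),(*A(390,165),(h,.08,h)),(*A(347,250),(-h,.08,h)),
(*B(322,62),(-h,.17,h)),(*B(385,48),(h,.17,h)),(*B(428,256),(h,.08,h)),(*B(366,276),(-h,.08,h)),
(*W(202,68),(-h,.17,h)),(*W(293,60),(h,.17,h)),(*W(328,335),(h,.08,h)),(*W(243,343),(-h,.08,h))]
s=.016
mo=[(*A(510,187),(s,0,s)),(*A(463,303),(-s,0,s)),(*B(465,328),(s,0,s)),(*B(377,345),(-s,0,s)),(*W(258,450),(-s,0,s)),(*W(362,446),(s,0,s))]
S=lambda u,v:('scene',scr(u,v)); D=lambda u,v:('side',sir(u,v))
f1=lambda q,L: np.array([L[0]*q[4] if abs(L[0])==1 else L[0],L[1],L[2]])
cr=[(*S(270,203),(.04,-.07,.012)),(*S(173,283),(-.04,-.07,.012)),(*S(18,136),(-.04,.07,.012)),
(*W2(423,565),(.04,-.07,.012)),(*W2(105,485),(-.04,-.07,.012)),(*W2(85,378),(-1,-.045,.072)),(*W2(350,448),(1,-.045,.072)),
(*S(110,43),(1,.045,.072)),(*S(37,105),(-1,.045,.072)),(*S(214,148),(1,-.045,.072)),(*S(146,217),(-1,-.045,.072)),
(*D(150,58),(-1,.045,.072)),(*D(215,67),(1,.045,.072)),(*D(130,160),(-1,-.045,.072))]
if __name__=='__main__':
    for zf in [None,.115]: fit(tr,[.6,-.17,.115,0],zf=zf,v=1)
    for zf in [None,.12]: fit(mo,[.6,-.17,.115,0],zf=zf)
    for zf in [None,0]: fit(cr,[.56,.14,0,-.2,.027],f1,zf=zf,v=1)
    for n in ['scene','side','wrist']:
        fit([o for o in cr if o[0]==n],[.56,.14,0,-.2,.027],f1,zf=0)
        fit([o for o in tr if o[0]==n],[.6,-.17,.115,0],zf=.115)
E
python3 fit.py
```

```text
[ 0.6039 -0.1814  0.1107  0.087 ] cost 6.648076733921711
[[ 0.3383 -1.7405]
 [-0.2123 -0.3056]
 [ 1.2367 -0.4825]
 [ 1.35   -0.4753]
 [-0.3397  0.2736]
 [ 0.0027  0.7542]
 [ 0.3356  2.0126]
 [-0.4879  0.6363]
 [-1.1664 -1.3431]
 [ 0.2218 -1.2672]
 [ 0.0283  0.5752]
 [-0.4022  0.067 ]]
[ 0.6039 -0.1806  0.115   0.0859] cost 11.009438462331959
[[-0.0107 -2.8719]
 [-0.6043 -1.4037]
 [ 1.0511 -1.5054]
 [ 1.1233 -1.4615]
 [-0.2564 -0.7615]
 [ 0.1352 -0.276 ]
 [ 0.4611  1.1193]
 [-0.4146 -0.2618]
 [-1.7573 -0.5302]
 [ 0.0844 -0.4583]
 [-0.0498  2.5005]
 [-0.8485  1.9892]]
[ 0.6034 -0.1311  0.1188  0.0696] cost 6.550112005195704
[ 0.6034 -0.1305  0.12    0.0712] cost 6.813086010938584
[ 0.5618  0.1386 -0.003  -0.2512  0.0268] cost 5.876291319185147
[[ 0.4503 -0.7059]
 [-0.2759  1.5658]
 [-0.0341 -0.165 ]
 [ 0.0339  0.9396]
 [-0.6372 -0.0162]
 [ 0.4676 -0.3614]
 [ 0.4063 -0.0846]
 [-0.4696  0.3552]
 [-0.0508 -0.3032]
 [-0.1798 -0.6666]
 [-1.0499 -2.3659]
 [-0.6222  1.0406]
 [-0.3094  1.0844]
 [-0.4277  0.5846]]
[ 0.562   0.1384  0.     -0.2477  0.0265] cost 6.9901572894061275
[[ 0.5036 -1.322 ]
 [-0.2177  1.0831]
 [-0.2467 -0.6174]
 [ 0.1783  1.2633]
 [-1.0414  0.4108]
 [ 0.1024 -0.0545]
 [ 0.118   0.0378]
 [-0.7353 -0.2172]
 [-0.1659 -0.9165]
 [-0.2618 -1.258 ]
 [-0.9758 -3.0003]
 [-0.5423  0.5521]
 [-0.3371  0.5171]
 [-0.2442  0.1928]]
[ 0.5605  0.1364  0.     -0.2549  0.0271] cost 3.297104875743618
[ 0.5998 -0.1817  0.115   0.0817] cost 1.6480920982819613
[ 0.563   0.1395  0.     -0.251   0.0264] cost 0.06275649069653277
[ 0.6049 -0.1808  0.115   0.0935] cost 0.9949625781610631
[ 0.5618  0.1388  0.     -0.2413  0.0265] cost 0.946602445362662
[ 0.6045 -0.1801  0.115   0.0856] cost 3.936575592140861
```

Joint fits agree across views to about 3 mm. The trier is at (0.604, -0.181, ~0.113) with yaw 0.087, and the rest at (0.562, 0.1385, 0) with yaw -0.25. I'll move above the handle, at local y 105, and look again.

Call:
{"method": "send_rows", "body": {"increments": [0,0,-0.0435,-0.08,-0.03,0.06,100,0,0,-0.0435,-0.152,-0.06,0.12,100,0,0,-0.0435,-0.152,-0.06,0.12,100,0,0,-0.0435,-0.152,-0.06,0.12,100,0,0,-0.0435,-0.152,-0.06,0.12,100], "newtons": 70}}

```text
time_s: 0.65
position: [0.5958, -0.0757, 0.1719]
ee_rot: [0.001, 0.676, 0.737, 0.001]
force: [0.5, -0.0, 1.0]
width: 0.999
```

Run:
```python
from h import *
o=ctrl.observe(); print(o['position'],o['ee_rot'],o['qvel']); np.save('w1T.npy',C['wrist']['world_from_camera'])
im=snap('wrist','wrist1.png')
t=[.604,-.1807,.115,.087];h=.013
p=proj('wrist',pose(t,[(-h,.17,h),(h,.17,h),(h,.08,h),(-h,.08,h)]));print(p)
v=im[:,:,::-1].copy(); cv2.polylines(v,[np.round(p).astype(int)],True,(0,255,0),1)
cv2.imwrite('pics/wrist1o.png',v); snap('side','side1.png')
```

```text
[ 0.59584899 -0.07565755  0.17188386] [5.63349425e-04 6.75656609e-01 7.37216098e-01 5.03358746e-04] [ 0.01619998 -0.01298416 -0.01188527 -0.00196028 -0.00076445 -0.00318915]
[[235.77192513 125.45121839]
 [276.14798145 125.4634986 ]
 [273.53701799 248.56482906]
 [238.7592926  248.56783739]]
```

View pics/wrist1o.png

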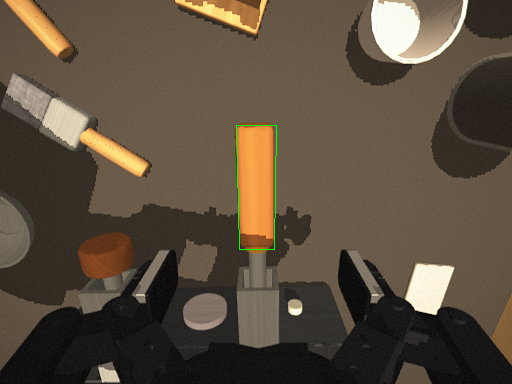

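View pics/side1.png

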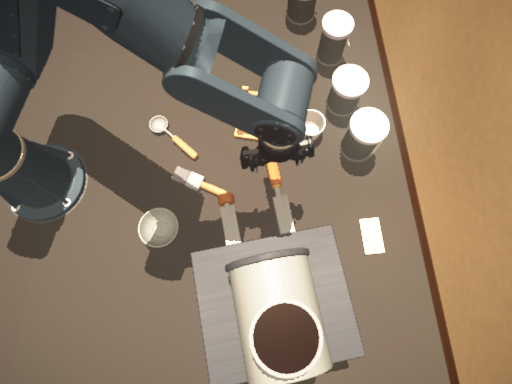

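The model outline for the handle, corners (236,125) to (274,249), lies on the handle and is centred between the fingers. I'll descend and grip.

Call:
{"method": "send_rows", "body": {"increments": [0,0,0,0,0,0.07,75,0,0,0,0,0,0.154,75,0,0,0,0,0,0.154,75,0,0,0,0,0,0.154,75,0,0,0,0,0,0.154,60]}}

```text
time_s: 1.25
position: [0.5968, -0.076, 0.0966]
ee_rot: [0.002, 0.675, 0.737, 0.001]
force: [0.7, -0.8, 0.4]
width: 0.608
```

Call:
{"method": "send_rows", "body": {"increments": [0,0,0,0,0,0,15,0,0,0,0,0,0,15,0,0,0,0,0,0,15,0,0,0,0,0,0,15,0,0,0,0,0,0,15], "newtons": 70}}

```text
time_s: 1.75
position: [0.5962, -0.0762, 0.0961]
ee_rot: [0.002, 0.676, 0.737, 0.001]
force: [-0.4, 1.8, 7.7]
width: 0.294
```

Call:
{"method": "send_rows", "body": {"increments": [0,0,0,0,0,0,5,0,0,0,0,0,0,5,0,0,0,0,0,0,5], "newtons": 70}}

```text
time_s: 2.05
position: [0.5962, -0.0762, 0.0961]
ee_rot: [0.002, 0.676, 0.737, 0.001]
force: [-0.8, 1.1, 7.2]
width: 0.293
```

Run:
```python
from h import *
o=ctrl.observe(); print(o)
snap('wrist','wrist2.png')
```

```text
{'time_s': 2.05, 'joints': array([-3.12874072e-01,  6.72468786e-01,  1.60620781e+00, -2.78613834e-05,
        8.59342108e-01, -4.00056268e-01]), 'qvel': array([-6.13638079e-05, -8.19734549e-04,  5.97592905e-04, -1.12515214e-03,
       -6.77797341e-05,  1.03311977e-03]), 'joint_torque': array([-7.93018006e-01, -4.11682606e+01, -1.13360050e+01,  7.07026280e-03,
       -7.25588808e-02, -1.50900224e-02]), 'position': array([ 0.59622179, -0.07622029,  0.09610658]), 'ee_rot': array([1.62948774e-03, 6.75613500e-01, 7.37253827e-01, 7.33593787e-04]), 'force': array([-0.81907961,  1.05070624,  7.21289548]), 'moment': array([-0.1458381 , -0.03952588, -0.00474307]), 'width': 0.29276042628284077}
```

View pics/wrist2.png

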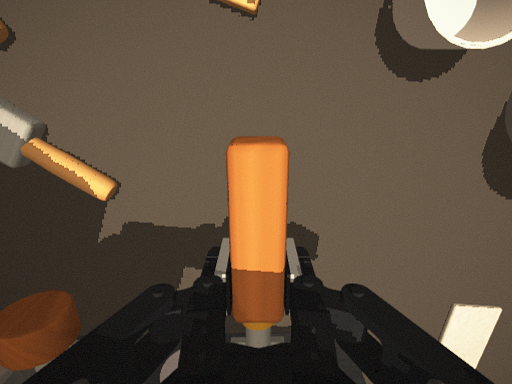

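The handle at (228–288, 137–320) is held between the pads. The width reads 0.293, about 25 mm. The 7 N upward force comes from the pads swinging forward, so I'll ease up 3 mm and draw along the tool's x axis.

Call:
{"method": "send_rows", "body": {"increments": [0,0,0,0,0,-0.006,5,0,0,0,0.02,0,-0.006,5,0,0,0,0.04,0,-0.006,5,0,0,0,0.06,0,-0.006,5,0,0,0,0.08,0,-0.006,5]}}

```text
time_s: 2.6
position: [0.591, -0.0348, 0.097]
ee_rot: [-0.0, 0.675, 0.737, -0.0]
force: [0.7, -0.2, -1.1]
width: 0.294
```

Run:
```python
from h import *
o=ctrl.observe(); print(o['force'],o['moment'],o['width'])
a=snap('wrist','wrist3.png');b=snap('side','side3.png')
cv2.imwrite('pics/c3.png',cv2.resize(np.hstack([a,b])[:,:,::-1],(800,300)))
```

```text
[ 0.66051788 -0.15375776 -1.0740207 ] [-0.05315807 -0.03628412  0.04107861] 0.2943390621866581
```

View pics/c3.png

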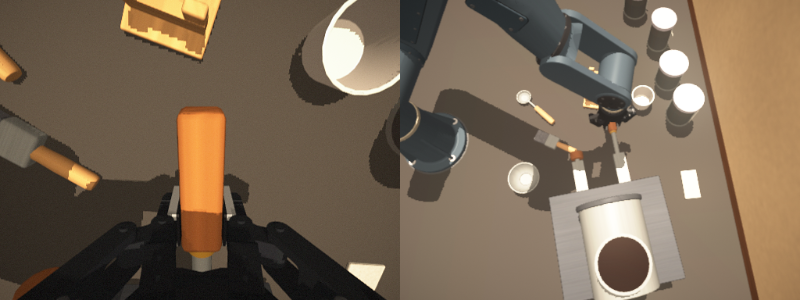

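The rod is sliding out freely, with forces of about 1 N (its own weight). The handle is still square in the jaws, so I'll continue.

Call:
{"method": "send_rows", "body": {"increments": [0,0,0,0.045,0,0,5,0,0,0,0.09,0,0,5,0,0,0,0.135,0,0,5,0,0,0,0.18,0,0,5,0,0,0,0.225,0,0,5]}}

```text
time_s: 3.2
position: [0.5815, 0.0769, 0.0971]
ee_rot: [-0.0, 0.676, 0.737, -0.0]
force: [-0.7, -0.7, -0.8]
width: 0.292
```

Call:
{"method": "send_rows", "body": {"increments": [0,0,0,0.04,0,0,5,0,0,0,0.07,0,0,5,0,0,0,0.07,0,0,5,0,0,0,0.07,0,0,5]}}

```text
time_s: 3.6
position: [0.5787, 0.1107, 0.0972]
ee_rot: [0.0, 0.675, 0.737, -0.0]
force: [0.2, 0.1, -1.3]
width: 0.295
```

Run:
```python
from h import *
o=ctrl.observe(); print(o['force'],o['moment'],o['width'])
a=snap('scene','scene4.png');b=snap('side','side4.png');snap('wrist','wrist4.png')
cv2.imwrite('pics/c4.png',np.hstack([a[60:360,100:500],b[50:350,100:500]])[:,:,::-1])
```

```text
[ 0.22751815  0.10867975 -1.33068632] [0.10083396 0.01902798 0.0184407 ] 0.2952999370218513
```

View pics/c4.png

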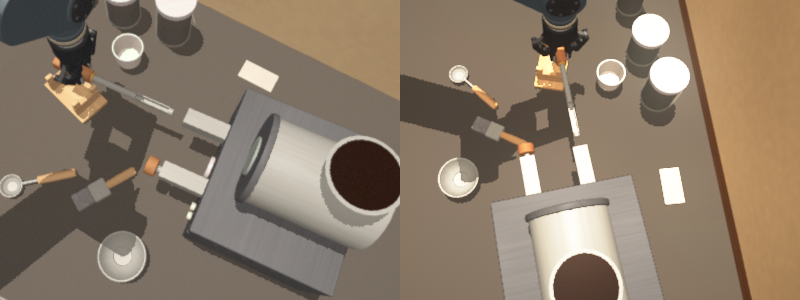

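View pics/wrist4.png

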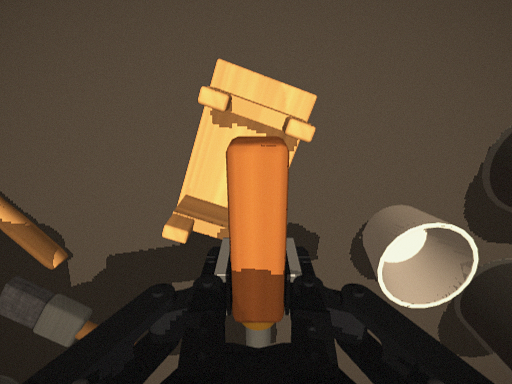

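The rod is clear of its tube: its tip is at about (272,170) in the scene view and (275,185) in the side view. The probe is still in its tube. I'll check the rod's tilt and refine the rest's pose with the far cheeks in the wrist view, (213,98) and (300,129).

Run:
```python
from fit import *
o=ctrl.observe(); print(o['position'],o['ee_rot'])
qw=C['wrist']['world_from_camera']
def crop(f,x0,y0,x1,y1,s,o):
    im=cv2.imread('pics/'+f)[y0:y1,x0:x1]; cv2.imwrite('pics/'+o,cv2.resize(im,None,fx=s,fy=s,interpolation=cv2.INTER_CUBIC))
g=o['position']; yaw=.0872
d=np.array([-np.sin(yaw),np.cos(yaw),0]); ax=np.array([g[0],g[1],.116])
for pit in [0,.05,.1]:
    dd=d*np.cos(pit)+np.array([0,0,np.sin(pit)])
    tip=ax-.215*dd; print(pit,tip,proj('scene',tip),proj('side',tip))
crop('scene4.png',180,130,300,190,6,'s4a.png'); crop('side4.png',230,100,310,200,6,'s4b.png')
crop('wrist4.png',150,50,330,250,3,'w4.png')
np.save('w4T.npy',qw)
```

```text
[0.579  0.1098 0.0973] [ 0.0001  0.6761  0.7368 -0.0001]
0 [ 0.5977 -0.1043  0.116 ] [[273.4621 172.098 ]] [[276.3995 187.6935]]
0.05 [ 0.5977 -0.1041  0.1053] [[273.0595 173.871 ]] [[276.1856 188.8891]]
0.1 [ 0.5976 -0.1033  0.0945] [[272.4383 175.4934]] [[275.9334 189.8391]]
```

View pics/s4a.png

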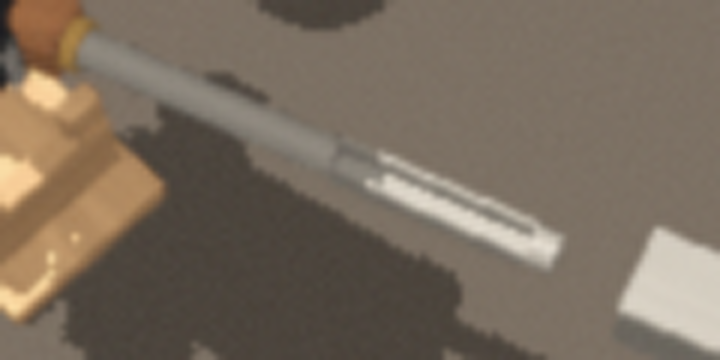

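View pics/s4b.png

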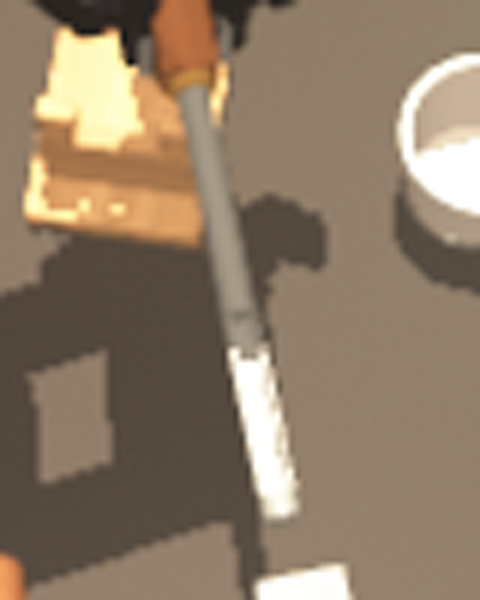

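View pics/w4.png

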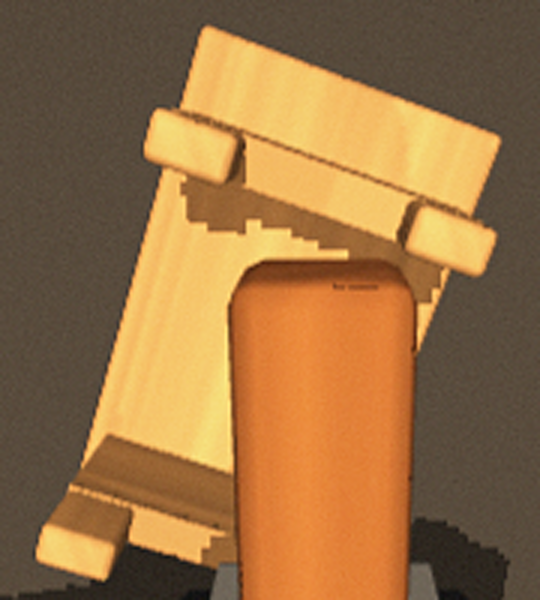

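Run:
```python
from fit import *
T4=np.load('w4T.npy'); T0=np.load('wrist0.npy'); import h,fit
C['w4']=dict(C['wrist'],world_from_camera=T4); C['w0']=dict(C['wrist'],world_from_camera=T0)
X=lambda u,v:('w4',(150+u/3,50+v/3))
n=[(*X(195,147),(-1,.045,.072)),(*X(450,240),(1,.045,.072)),(*X(82,545),(-1,-.045,.072)),(*X(207,27),(-.04,.07,.012)),(*X(500,135),(.04,.07,.012))]
c0=[(('w0',)+o[1:] if o[0]=='wrist' else o) for o in cr]
q0=[.56,.14,0,-.2,.027]
for zf in [None,0]:
    fit.fit(n,q0,f1,zf=zf,v=1)
    fit.fit(n+[o for o in c0 if o[0]=='w0'],q0,f1,zf=zf)
    q=fit.fit(n+c0,q0,f1,zf=zf)
```

```text
[ 0.5621  0.1381 -0.0051 -0.2468  0.0266] cost 0.6953255985360351
[[-0.237   0.3356]
 [ 0.0545 -0.1205]
 [ 0.2556 -0.3536]
 [-0.5616 -0.406 ]
 [ 0.5236  0.5806]]
[ 0.5618  0.1383 -0.0042 -0.2519  0.0264] cost 2.633485631969033
[ 0.5619  0.1384 -0.0038 -0.2519  0.0264] cost 7.953429119246161
[ 0.5621  0.1385  0.     -0.2488  0.0258] cost 5.2888735522363435
[[ 0.2101  0.1818]
 [ 0.1548 -0.1935]
 [-0.5877  2.8349]
 [-1.1911 -1.9172]
 [ 2.0929  0.1856]]
[ 0.5622  0.1386  0.     -0.2485  0.0259] cost 6.767060661523908
[ 0.5621  0.1385  0.     -0.2488  0.026 ] cost 12.899796109546955
```

The rod is level: the tip pixels match zero pitch. The rest stays at (0.562, 0.1385) with yaw -0.25. I'll lift, then move and turn to the grasp point above the rest at (0.588, 0.240).

Call:
{"method": "send_rows", "body": {"increments": [0,0,0,0,0,-0.08,5,0,0,0.05,0.07,0.01,-0.08,5,0,0,0.1,0.14,0.025,-0.08,5,0,0,0.14,0.21,0.04,-0.08,5,0,0,0.1685,0.257,0.0406,-0.08,5]}}

```text
time_s: 4.25
position: [0.589, 0.2418, 0.1376]
ee_rot: [0.0, 0.791, 0.612, 0.001]
force: [0.2, 0.1, -2.0]
width: 0.289
```

Call:
{"method": "send_rows", "body": {"increments": [0,0,0,0,0,0,5,0,0,0,0,0,0,5,0,0,0,0,0,0,5]}}

```text
time_s: 4.55
position: [0.5878, 0.2392, 0.1371]
ee_rot: [0.0, 0.79, 0.613, -0.0]
force: [-0.3, -0.5, -1.3]
width: 0.293
```

Run:
```python
from h import *
o=ctrl.observe(); print(o['position'],o['ee_rot'],2*np.arctan2(o['ee_rot'][2],o['ee_rot'][1])-np.pi/2,o['force'],o['width'])
a=snap('scene','scene5.png');b=snap('side','side5.png')
a=a[80:230,120:320];b=b[50:200,170:370]
cv2.imwrite('pics/c5.png',cv2.resize(np.vstack([a,b])[:,:,::-1],None,fx=2,fy=2,interpolation=cv2.INTER_CUBIC))
```

```text
[0.58784213 0.23916987 0.13713917] [ 7.74401432e-05  7.90021227e-01  6.13079374e-01 -3.68744793e-04] -0.25089109730931947 [-0.32272803 -0.45720926 -1.32328964] 0.2934474349873447
```

View pics/c5.png

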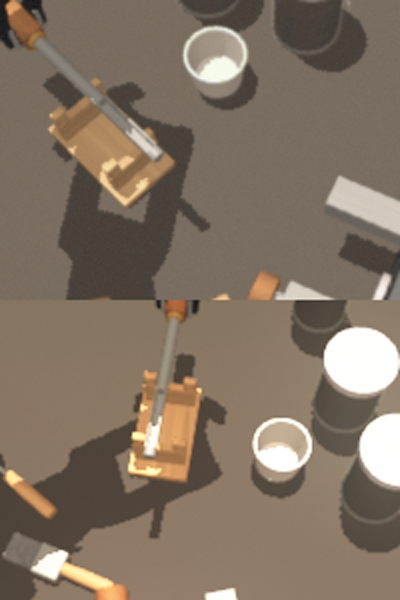

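Held steady above the rest. I'll lower to just above the cheeks (TCP 0.068) and check the alignment against a model overlay.

Call:
{"method": "send_rows", "body": {"increments": [0,0,0,0,0,0.05,5,0,0,0,0,0,0.1,5,0,0,0,0,0,0.138,5,0,0,0,0,0,0.138,5,0,0,0,0,0,0.138,5]}}

```text
time_s: 5.15
position: [0.5881, 0.2398, 0.0684]
ee_rot: [-0.0, 0.79, 0.613, -0.0]
force: [0.7, -0.8, -0.4]
width: 0.295
```

Run:
```python
from h import *
o=ctrl.observe(); g=o['position'];print(g,o['force'],o['width'])
yaw=2*np.arctan2(o['ee_rot'][2],o['ee_rot'][1])-np.pi/2
d=np.array([-np.sin(yaw),np.cos(yaw),0]); org=np.r_[g[:2],g[2]+.019]-.105*d
qt=[*org,yaw]; qc=[.562,.1385,0,-.25]; print('origin',org,yaw)
out=[]
for n,(x0,y0) in {'scene':(130,85),'side':(210,60)}.items():
    im=snap(n,n+'6.png')[:,:,::-1]
    s=4; v=cv2.resize(im[y0:y0+100,x0:x0+100],None,fx=s,fy=s,interpolation=cv2.INTER_CUBIC)
    def P(q,L): return np.round((proj(n,pose(q,L))-[x0,y0]+.5)*s).astype(int)
    cv2.polylines(v,[P(qt,[(-.007,.08,0),(-.007,-.11,0),(.007,-.11,0),(.007,.08,0)])],True,(0,255,0),1)
    for y in(-.045,.045):
        for x in (-.018,.018):
            p=P(qc,[(x,y,.072)])[0]; cv2.circle(v,tuple(map(int,p)),3,(0,0,255),-1)
    out.append(v)
cv2.imwrite('pics/c6.png',np.hstack(out))
```

```text
[0.58805119 0.23982998 0.06837685] [ 0.68305188 -0.7519324  -0.38134911] 0.29476420136795695
origin [0.56197132 0.1381204  0.08737685] -0.25100719017195394
```

View pics/c6.png

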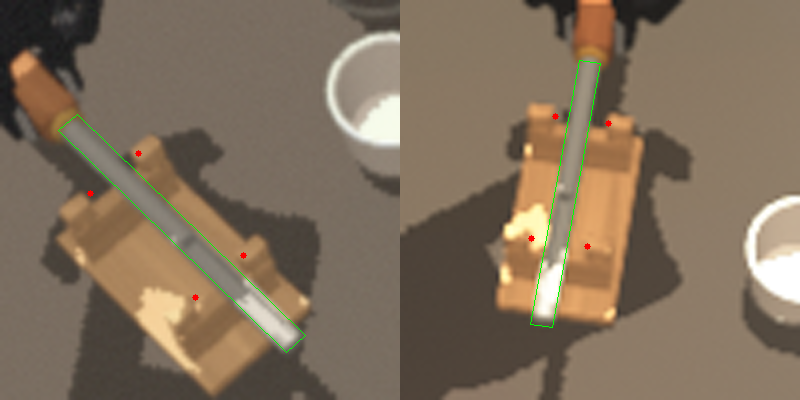

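The rod lies on the modelled line (green) in both views and runs midway between the notch cheeks (red dots). I'll lower it in.

Call:
{"method": "send_rows", "body": {"increments": [0,0,0,0,0,0.02,5,0,0,0,0,0,0.04,5,0,0,0,0,0,0.054,5,0,0,0,0,0,0.058,5,0,0,0,0,0,0.058,5]}}

```text
time_s: 5.75
position: [0.5872, 0.2405, 0.0388]
ee_rot: [-0.0, 0.79, 0.613, -0.001]
force: [0.0, 0.6, -1.4]
width: 0.29
```

Call:
{"method": "send_rows", "body": {"increments": [0,0,0,0,0,0.001,5,0,0,0,0,0,0.002,5,0,0,0,0,0,0.002,5]}}

```text
time_s: 6.05
position: [0.5879, 0.2407, 0.0386]
ee_rot: [0.0, 0.79, 0.613, 0.0]
force: [-0.3, 0.6, -0.7]
width: 0.294
```

Call:
{"method": "send_rows", "body": {"increments": [0,0,0,0,0,0.002,5,0,0,0,0,0,0.003,5,0,0,0,0,0,0.004,5,0,0,0,0,0,0.004,5]}}

```text
time_s: 6.45
position: [0.588, 0.2407, 0.038]
ee_rot: [0.0, 0.79, 0.614, 0.0]
force: [-2.4, 0.4, 9.3]
width: 0.295
```

Run:
```python
from h import *
o=ctrl.observe(); print(o['position'],o['force'],o['moment'])
a=snap('scene','scene7.png');b=snap('side','side7.png')
cv2.imwrite('pics/c7.png',cv2.resize(np.hstack([a[85:185,130:230],b[60:160,210:310]])[:,:,::-1],None,fx=4,fy=4,interpolation=cv2.INTER_CUBIC))
```

```text
[0.58800638 0.24074804 0.0380256 ] [-2.44690317  0.42688899  9.26808903] [-0.46877147  0.50734144 -0.15629038]
```

View pics/c7.png

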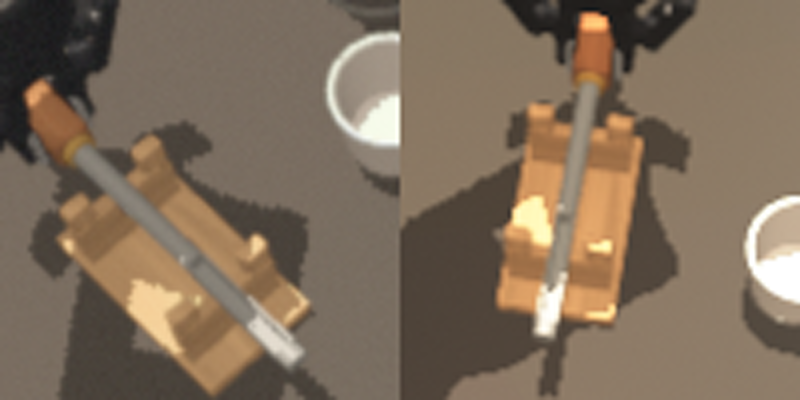

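Contact at 9 N, with the shaft down in both notches in both views. I'll ease off 1 mm, open and check.

Call:
{"method": "send_rows", "body": {"increments": [0,0,0,0,0,-0.002,5,0,0,0,0,0,-0.002,35,0,0,0,0,0,-0.002,45,0,0,0,0,0,-0.002,60,0,0,0,0,0,-0.002,60]}}

```text
time_s: 7.05
position: [0.5877, 0.2406, 0.037]
ee_rot: [-0.0, 0.79, 0.613, -0.0]
force: [0.7, 0.3, 0.1]
width: 0.601
```

Call:
{"method": "send_rows", "body": {"increments": [0,0,0,0,0,0,60,0,0,0,0,0,-0.04,60,0,0,0,0,0,-0.1,60,0,0,0,0,0,-0.18,60,0,0,0,0,0,-0.26,60]}}

```text
time_s: 7.55
position: [0.5872, 0.2404, 0.1679]
ee_rot: [-0.0, 0.79, 0.613, -0.001]
force: [0.9, 0.7, 0.4]
width: 0.601
```

Call:
{"method": "send_rows", "body": {"increments": [0,0,0,0.06,0,-0.06,60,0,0,0,0.1,0,-0.08,60,0,0,0,0.1,0,-0.08,60,0,0,0,0.1,0,-0.08,60]}}

```text
time_s: 7.95
position: [0.5993, 0.2888, 0.2067]
ee_rot: [-0.0, 0.789, 0.614, -0.001]
force: [-0.3, -0.4, -0.0]
width: 0.6
```

Run:
```python
from h import *
o=ctrl.observe(); print(o['position'],o['force'],o['qvel'],o['time_s'])
a=snap('scene','scene8.png');b=snap('side','side8.png');snap('wrist','wrist8.png')
q=[.562,.1385,.057,-.25]
for n in('scene','side'): print(n,proj(n,pose(q,[(0,-.11,0),(0,.08,0),(0,.17,.013)])))
cv2.imwrite('pics/c8.png',cv2.resize(np.hstack([a[85:185,130:230],b[60:160,210:310]])[:,:,::-1],None,fx=4,fy=4,interpolation=cv2.INTER_CUBIC))
cv2.imwrite('pics/c8b.png',np.hstack([a[60:360,100:500],b[50:350,100:500]])[:,:,::-1])
```

```text
[0.59934605 0.28883355 0.20670473] [-0.30184188 -0.38525298 -0.01300551] [-1.73352366e-02  1.66251115e-02  3.46748321e-02 -1.98523499e-03
 -8.88383511e-04 -6.34514875e-05] 7.95
scene [[204.94481369 175.10563825]
 [149.62713547 121.32446608]
 [123.50411119  94.59818137]]
side [[245.27639079 145.51246444]
 [257.00154165  81.06005822]
 [262.15722271  49.91197554]]
```

View pics/c8.png

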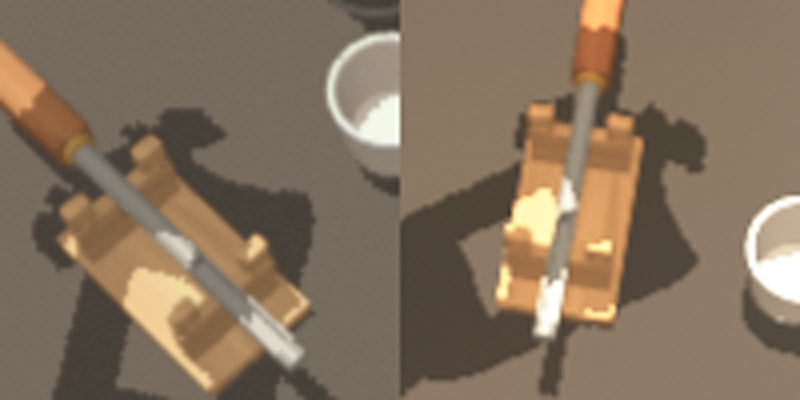

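View pics/c8b.png

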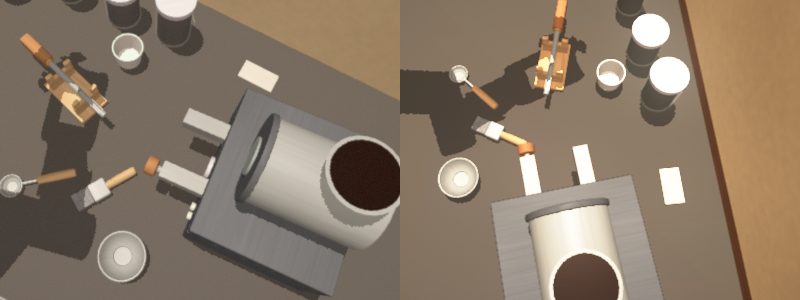

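View pics/wrist8.png

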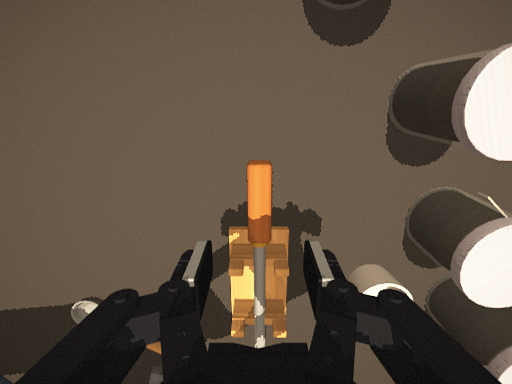

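The trier lies in both notches, with its tip at scene (203,174) against a predicted (205,175). The handle overhangs the far end and the probe is still in its tube. The arm is clear, so I'm handing in.

```bash
python3 -c "
from station import ctrl
print(ctrl.hand_in())"
```

```text
the job is handed in; nothing more can be done
None
```

I drew the trier straight out of its tube and laid it on the wooden rest. The shaft is in both notches and the handle overhangs the end away from the roaster. I handed in at about 8 s.

- **Final pictures:** After I let go, the shaft sat between the cheeks of both notches. The tip was within about 1–3 pixels (roughly 3–5 mm) of the ideal position in the scene and side views. The probe was still in its tube and the gripper was clear of everything.
- **Forces:** The highest wrist reading I saw was about 9 N, when the rod touched the notch floors; closing on the handle gave about 7–8 N.
- **Disagreements:** With height left free, the camera fits put the trier's axis at 104–111 mm and the rest's underside 2–5 mm below the table. The text gives 115 mm and 0. I used the text's values, and the wrist overlay of the handle and the contact height on the rest agreed with them.

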